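# Draw and park the drop safe's spring bolt with the hooked rod

### The arm

A 6-joint arm with a two-finger parallel gripper is mounted at the origin on a cart in front of the work surface, level with it; the furniture and walls round the work are solid. World frame = base frame: x ahead of the robot, y to its left, z up, the work surface at z = 0. Lengths are in m, angles in rad, forces in N, time in s.
With the tool pointing down it reaches from about 0.3 to 0.775 m from the base axis. Payload 14.6 kg.
Tool frame: the origin (TCP) lies on the centre line of the jaws, within the pads' length; the fingertips stand ctrl.tcp_to_tips ahead of it and the grasp point (between the pads) lies 2 mm behind it (ctrl.tcp_to_tips is the distance from the TCP to the fingertips, in m); z points along the fingers, y is the line along which they close (so a half turn about z gives the same grasp; the last joint's range is limited). The gripper opens to 94 mm and grips with 3 to 60 N. Pads are 16 mm wide; open, the fingers measure 119 mm over their backs; the gripper's body (75 mm by 177 mm) begins 78 mm behind the grasp point.
Start: joints at [-1.23, 0.3, 1.521, -0, 1.321, -0.067], TCP at [0.218, -0.505, 0.222] pointing down, gripper open.
Joint ranges: [-3.03, 3.03], [-0.79, 2.21], [0.23, 2.52], [-1.04, 4.18], [0, 3.07], [-2.55, 2.55]. Speed limits (rad/s): [2.22, 2.22, 2.57, 3.14, 3.14, 3.14].

### API

Orientations are given as [roll, pitch, yaw] about the fixed x, y, z axes, in that order (R = Rz(yaw) Ry(pitch) Rx(roll)).
In Python, from station import telemetry, viewer, hand_in, ctrl gives the robot as it stands.
- The arm moves only by the tool step_arm, never from a script. Its argument "plan" is a list of rows, each an object of numbers: "dx", "dy", "dz": the shift along the tool's x, y, z scaled (see below); "rx", "ry", "rz": the turn, a rotation vector about the tool's x, y, z scaled (see below); "claw": the closure, from 0 (fully open) to 1 (shut). In form: [{"dx": .., "dy": .., "dz": .., "rx": .., "ry": .., "rz": .., "claw": ..}, ...]. A call has 1 to 10 rows; each row shifts and turns the commanded pose from where the row before left it, along the tool's axes as they then stand; what a row does not reach is not made up. The controller multiplies each number of a shift by 0.1 m and each number of a turn by 90 degrees. A row lasts 1/10 s, in which the tool goes at most 50 mm and 8.59 degrees, less where a joint would pass 70% of its speed; a pose out of reach is approached as far as the arm can. A call with a number of a shift or a turn outside -1 to 1 is refused whole. A call with a gripper value outside its range is refused whole. The fingers move at their own pace and stop on an object; "grip_force" is the grip in N (left out, the last holds). Time passes only in rows, so rows that do not move let the fingers close. It gives the time, the measured TCP pose, the force, the opening and the grip force at its end, in the units of the state.
- telemetry.get_obs(): the state, without advancing time (a new reading comes with each control period).
- viewer.camera(name): name is "scene" or "top"; returns a dict with "img" (420x560x3 uint8, red, green, blue), "z_map" (420x560 float32, m along the optical axis (not along the pixel's ray), 0 where there is no reading), "fx", "fy", "cx", "cy" (pixels), "dist" ([k1, k2, p1, p2, k3] as OpenCV has them; the pictures are not rectified), "R" (3x3) and "t" (3): a world point X has camera coordinates R X + t. Camera axes: x right, y down, z forward; pixel columns grow to the right and rows downward; lengths in m; the calibration is good to about 2 mm. A picture is of the moment at which its call begins.
- hand_in(): hands the job in; it is judged then, once.
Trained networks look in a picture, given as the dict that the camera call returned (one of the last four; its "shot" number tells which), for a name from the list of things; names that differ only in an ending like _2 or _b are one class to them, and where a whole thing is asked for, a point or a joint stands for the part that bears it (a point fixed in the world has none). Each returns a list of dicts, best first, with "score" (0 to 1); they miss things now and then, are a little off and sometimes report something else, mostly with a low value. They report only what shows in the picture. A call takes as long as a camera call.
- viewer.recognise(target, picture): "rect" ([left, top, right, bottom] in pixels, round what is visible of it).
The state is a dict: "time_s": time; "qpos": joint angles; "joint_vel": joint speeds; "tau": joint torques, N m; "ee_pos": TCP position; "eef_rot": TCP orientation; "force": force on the tool from outside, world axes, zero at the start; "moment": the same for the moment, N m; "grip_width": finger opening in m; "grip_force": force on a finger pad.
Only numpy, scipy, OpenCV 4.12 (cv2) and the standard library are available. Lean on these libraries where they do the work, as an engineer would, in place of code of your own. Each camera call takes 0.05 s, during which the arm holds its last target. There are 200 camera calls.

### The job

The sample drop safe is locked by a spring bolt deep in its tunnel, where no hand goes. Take the hooked rod from its rest, drop its hook into the bolt's eye, draw the bolt toward the mouth against its spring, feel for the hidden cross slot, slide the bolt sideways through it (to the left, seen from the mouth) and let the spring seat it there, so that it stays parked. Then unhook the rod and lay it back in its rest as it was; work the bolt only with the rod, do not wrench it, and leave the other things on the table undisturbed.

Things in the scene. Friction and masses are not known exactly. Their poses are not given: they have to be found in the camera images.
- safe: Fixed white and grey steel drop safe, 175 deep x 140 wide x 151 mm high (wire handle on its lid to 163). Its front 105 mm is a tunnel, open toward the robot, 130 wide inside, floor at 6 mm, clear roof from 106 to 110 mm up. Origin: on the table, centre of the lower edge of the tunnel mouth; x points into the tunnel, y to the left seen from the mouth, z up.
- bolt_eye: The bolt's eye: flat-lying steel ring, 7 mm wire, 25 mm inside and 39 outside diameter; origin at its centre, safe's axes. Home: 70 mm inside the mouth on the tunnel's middle line, 35 mm above the table (ring top 38.5, underside 31.5). Rigid up and down. A 10 mm stem runs from its far side through the inner wall to a hidden 8 mm guide pin.
- bolt (a joint): How far (m) the bolt is drawn along the safe's -x: 0 home, at most 0.056; spring to home 3 N at 0, 8 N at the end. The hidden cross slot, 16 mm wide for the 8 mm pin, has its middle at 0.022 to 0.040 drawn, differently each time; find it by pressing the bolt lightly sideways while drawing. Past it the lane is a dead end. Parked, the bolt sits 14 mm back from the slot's middle.
- bolt_shift (a joint): How far (m) bolt and eye are shifted along the safe's +y: 0 in the lane, at most 0.024; weak spring to 0 (0.5 to 0.8 N). A hidden wall keeps it under 0.002 except at the cross slot. Shifted 0.017 or more the pin is past the wall: let go there, the bolt's spring draws it back into a pocket where it stays, shift 0.016 to 0.024. Let go earlier, it returns home.
- hook_rod: Loose hooked rod, about 90 g: black grip 115 long x 16 wide x 22 mm high, then a straight 8 mm steel shank whose end turns down at a right angle as the hook. Origin: on the rod's axis in the grip, the place to grip; x along the rod to the hook, z up. Grip from x = -70 to +45 mm; the 8 mm hook stands at x = 180 mm, its point 34 mm below the axis.
- rod_rest: Fixed grey rest: plate 190 x 60 x 8 mm with two open-topped U posts 12 mm thick along x: at x = -55 mm for the grip (gap 23 wide, floor 54 mm up, cheeks to 73), at x = +95 mm for the shank (gap 18, floor 61 up, cheeks to 80). Origin on the table; the rod at home has the same axes, its origin within 5 mm of straight above, 65 mm above the table.
- marker_pen: bystander: red and white marker pen, 135 mm long, lying; origin under its middle.
- reagent_a: bystander: white dropper bottle with a blue cap, 33 mm wide, 68 mm tall; origin under its middle.
- reagent_c: bystander: brown dropper bottle with a black cap, 35 mm wide, 74 mm tall; origin under its middle.
- petri_a: bystander: petri dish, 60 mm wide, 14 mm high; origin under its middle.
- tape_roll: bystander: roll of brown tape, 96 mm wide, 48 mm high; origin under its middle.
- binder_clip: bystander: pink binder clip, 32 mm; origin under its middle.

How it is judged:
By the outcome, as a careful person would: the job done as asked, in the order asked, and still so for the second after the job is handed in, with the robot touching nothing.
It also fails if it takes over 64 s, if anything falls off the work surface, if the arm or the gripper's body presses on something with over 40 N, if the wrist force passes 120 N, or if a joint passes its speed limit or range.

## Working session

There is one attempt and no reset: what is moved stays moved. The work goes in short steps, Python scripts to look and compute and a tool call to move; the robot and the scene stay as the last step left them, time stands still between calls to the robot, and variables do not carry over. Pictures are saved under pics/ and viewed, at most 10 in all, crops included, and the job is handed in when it is done.

Besides the shell and the picture viewer there is one more tool, called after ">>>" by a JSON object that holds its "fn" and its "kwargs", one argument or row to a line. step_arm: Moves the arm, as the interface text tells. Shifts and turns lie within -1 to 1; 1 stands for 0.1 m of shift or 90 degrees of turn. Its arguments: {"type":"object","properties":{"plan":{"type":"array"},"grip_force":{"type":"number"}},"required":["plan"]}

```bash
mkdir -p pics; ls; cat > h.py <<'E'
import numpy as np, cv2
from station import telemetry, viewer, ctrl
def save(p,n): cv2.imwrite('pics/'+n,cv2.cvtColor(p['img'],cv2.COLOR_RGB2BGR))
def cloud(p):
    h,w=p['z_map'].shape
    u,v=np.meshgrid(np.arange(w),np.arange(h))
    K=np.array([[p['fx'],0,p['cx']],[0,p['fy'],p['cy']],[0,0,1.]])
    n=cv2.undistortPoints(np.stack([u,v],-1).reshape(-1,1,2).astype(np.float64),K,np.array(p['dist'],float)).reshape(h,w,2)
    z=p['z_map'].astype(float)
    X=np.dstack([n[...,0]*z,n[...,1]*z,z])
    W=(X-np.array(p['t']))@np.array(p['R'])
    W[z==0]=np.nan
    return W
E
python3 - <<'E'
from h import *
for c in ('scene','top'):
    p=viewer.camera(c); save(p,c+'0.png'); np.savez('pics/'+c+'0.npz',W=cloud(p))
    print(c, 'cam at',-np.array(p['R']).T@np.array(p['t']))
    for n in ['safe','bolt_eye','hook_rod','rod_rest','marker_pen','reagent_a','tape_roll']:
        print(n,[(np.round(d['rect']).tolist(),round(d['score'],2)) for d in viewer.recognise(n,p)[:2]])
print(ctrl.tcp_to_tips, telemetry.get_obs())
E
```

```text
pics
scene cam at [-0.02053508  0.75272545  0.58631507]
safe [([123.0, 193.0, 218.0, 282.0], 0.98)]
bolt_eye [([120.0, 192.0, 216.0, 281.0], 0.27)]
hook_rod [([286.0, 190.0, 371.0, 210.0], 0.55)]
rod_rest [([299.0, 190.0, 371.0, 234.0], 0.98), ([295.0, 176.0, 323.0, 200.0], 0.25)]
marker_pen [([322.0, 258.0, 338.0, 290.0], 0.64)]
reagent_a [([232.0, 220.0, 245.0, 244.0], 0.6), ([194.0, 305.0, 214.0, 342.0], 0.57)]
tape_roll [([294.0, 178.0, 324.0, 201.0], 0.6), ([302.0, 195.0, 365.0, 207.0], 0.31)]
top cam at [0.42357895 0.01139221 1.17439449]
safe [([150.0, 82.0, 238.0, 180.0], 0.57)]
bolt_eye [([150.0, 85.0, 236.0, 178.0], 0.24)]
hook_rod [([353.0, 164.0, 379.0, 270.0], 0.69)]
rod_rest [([343.0, 192.0, 381.0, 272.0], 0.87)]
marker_pen [([239.0, 270.0, 294.0, 289.0], 0.85)]
reagent_a [([258.0, 156.0, 274.0, 170.0], 0.62), ([127.0, 229.0, 146.0, 246.0], 0.57)]
tape_roll [([387.0, 144.0, 427.0, 183.0], 0.79)]
0.017 {'time_s': 0.8, 'qpos': array([-1.22960446e+00,  2.99888286e-01,  1.52101788e+00, -1.96684281e-05,
        1.32072246e+00, -6.66209093e-02]), 'joint_vel': array([ 0.00025092,  0.00088056, -0.00076337,  0.0002652 ,  0.00039915,
       -0.00068726]), 'tau': array([-6.18424237e-04, -5.31635070e+01, -3.52903068e+01,  7.08807888e-02,
        2.13032548e-02, -5.81036420e-05]), 'ee_pos': array([ 0.21810596, -0.50488079,  0.22244444]), 'eef_rot': array([-3.14155550e+00,  1.66197041e-05,  4.07817647e-01]), 'force': array([ 0.53908296, -0.18878879, -0.38953398]), 'moment': array([ 0.00323129,  0.01299228, -0.05489546]), 'grip_force': 0.0, 'grip_width': 0.09417926945502932}
```

View images.

View pics/top0.png

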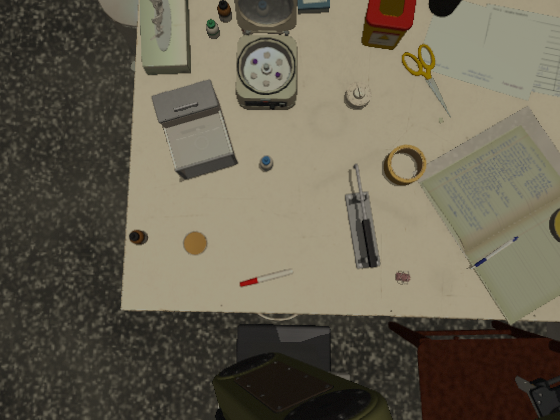

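View pics/scene0.png

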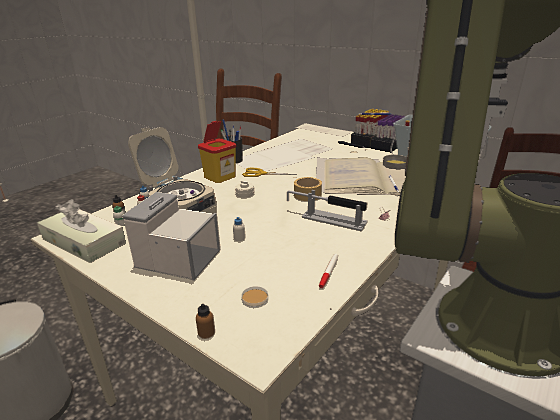

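```bash
python3 - <<'E'
import numpy as np,cv2
T=np.load('pics/top0.npz')['W']; S=np.load('pics/scene0.npz')['W']
def reg(W,r): 
    l,t,rr,b=r; P=W[t:b,l:rr].reshape(-1,3); return P[~np.isnan(P[:,0])]
P=reg(T,(140,70,250,190)); Q=P[(P[:,2]>.125)&(P[:,2]<.156)]
print('safe top',len(Q),np.median(Q[:,2]),cv2.minAreaRect((Q[:,:2]*1000).astype(np.float32)), cv2.boxPoints(cv2.minAreaRect((Q[:,:2]*1000).astype(np.float32))).round())
P=reg(T,(335,155,386,280))
for lo,hi in ((.004,.014),(.06,.085),(.05,.059)):
    Q=P[(P[:,2]>lo)&(P[:,2]<hi)]; print('rest/rod',lo,len(Q),Q.mean(0) if len(Q) else 0, cv2.minAreaRect((Q[:,:2]*1000).astype(np.float32)), )
Q=P[(P[:,2]>.06)&(P[:,2]<.085)]
i=np.argsort(Q[:,0]); print((Q[i][::6]*1000).round().astype(int).tolist())
E
```

```text
safe top 1836 0.15091194006842684 ((779.3910522460938, 243.5030059814453), (71.15263366699219, 141.38540649414062), 17.976972579956055) [[724. 300.]
 [767. 165.]
 [835. 187.]
 [791. 322.]]
rest/rod 0.004 1331 [ 0.51148563 -0.18220402  0.00791871] ((536.7333374023438, -183.27569580078125), (313.17913818359375, 127.18797302246094), 0.41684505343437195)
rest/rod 0.06 655 [ 0.50780635 -0.18633354  0.07269975] ((533.8253173828125, -184.24179077148438), (254.84979248046875, 34.83973693847656), 8.208330154418945)
rest/rod 0.05 33 [ 0.5020917  -0.18168601  0.0556264 ] ((533.2725219726562, -183.6537628173828), (249.2595977783203, 33.45113754272461), 8.212451934814453)
[[407, -198, 70], [410, -206, 78], [412, -201, 77], [414, -199, 77], [416, -195, 74], [419, -194, 68], [419, -207, 73], [421, -194, 77], [421, -208, 76], [423, -194, 77], [424, -209, 74], [425, -188, 72], [426, -204, 76], [428, -183, 75], [428, -197, 76], [428, -212, 70], [430, -192, 78], [431, -204, 76], [433, -192, 65], [433, -206, 77], [435, -194, 76], [435, -214, 70], [437, -202, 83], [440, -197, 77], [442, -196, 77], [444, 
[... 738 characters left out ...]
9], [522, -192, 76], [527, -181, 73], [529, -186, 73], [532, -187, 67], [537, -181, 72], [542, -184, 70], [546, -177, 69], [549, -182, 69], [554, -182, 69], [558, -179, 71], [564, -175, 66], [566, -175, 65], [569, -164, 76], [571, -163, 81], [573, -175, 67], [574, -183, 63], [575, -177, 70], [576, -189, 82], [578, -172, 68], [579, -185, 64], [579, -189, 79], [581, -171, 61], [583, -172, 69], [584, -185, 77], [587, -177, 70], [592, -174, 70], [597, -174, 69], [601, -171, 74], [605, -175, 65], [609, -170, 69], [614, -172, 70], [619, -167, 68], [623, -173, 63], [626, -165, 68], [631, -170, 69], [636, -165, 69], [640, -164, 72], [645, -164, 71], [649, -166, 64], [654, -160, 67], [659, -163, 62]]
```

The top view shows the safe at lower-left of the far side (mouth edge about (180,177)–(236,160)), the rod in its rest at (355,165)–(370,265), hook end at the top, and reagent_a at (266,162) in front of and to the right of the mouth. The scene view agrees; the tunnel mouth is at about (195,250).

```bash
python3 - <<'E'
import numpy as np,cv2
T=np.load('pics/top0.npz')['W']; S=np.load('pics/scene0.npz')['W']
def reg(W,r): 
    l,t,rr,b=r; P=W[t:b,l:rr].reshape(-1,3); return P[~np.isnan(P[:,0])]
def rob(q):
    v=cv2.fitLine((q*1000).astype(np.float32),cv2.DIST_HUBER,0,.01,.01).ravel(); return np.degrees(np.arctan2(v[1],v[0]))%180,v
for nm,W,r in (('top',T,(140,70,250,190)),('scene',S,(120,185,225,290))):
    P=reg(W,r)
    for lo,hi in ((.143,.156),(.103,.117)):
        Q=P[(P[:,2]>lo)&(P[:,2]<hi)]
        print(nm,lo,len(Q),np.median(Q[:,2]),cv2.minAreaRect((Q[:,:2]*1000).astype(np.float32)),cv2.boxPoints(cv2.minAreaRect((Q[:,:2]*1000).astype(np.float32))).round().tolist())
for nm,W,r in (('top',T,(335,155,386,280)),('scene',S,(280,185,375,215))):
    P=reg(W,r)
    s=P[(P[:,2]>.06)&(P[:,2]<.075)&(P[:,0]>.595)&(P[:,0]<.67)&(abs(P[:,1]+.17)<.015)]
    g=P[(P[:,2]>.073)&(P[:,2]<.08)&(P[:,0]>.435)&(P[:,0]<.51)&(abs(P[:,1]+.192)<.012)]
    print(nm,'shank',len(s),rob(s[:,:2]),s.mean(0),s[:,0].max(),'grip',len(g),g.mean(0),rob(g[:,:2]))
    both=np.vstack([s,g]);print(rob(both[:,:2]))
    pl=P[(P[:,2]>.005)&(P[:,2]<.013)&(abs(P[:,1]+.186)<.06)&(P[:,0]<.61)&(P[:,0]>.38)]
    print('plate',len(pl),cv2.minAreaRect((pl[:,:2]*1000).astype(np.float32)))
for n,r in dict(ra=(258,156,274,170),tape=(387,144,427,183),pen=(239,270,294,289),petri=(183,232,208,254),clip=(395,270,411,284)).items():
    P=reg(T,r);P=P[P[:,2]>.006];print(n,len(P),P.min(0).round(3),P.max(0).round(3))
E
```

```text
top 0.143 1682 0.15116269735226373 ((778.8448486328125, 243.29595947265625), (69.99071502685547, 141.92904663085938), 18.666318893432617) [[723.0, 299.0], [768.0, 165.0], [835.0, 187.0], [789.0, 322.0]]
top 0.103 2745 0.11066588191658866 ((723.31494140625, 226.21246337890625), (169.57362365722656, 142.76303100585938), 18.627960205078125) [[620.0, 267.0], [666.0, 131.0], [826.0, 186.0], [781.0, 321.0]]
scene 0.143 772 0.1508239224663892 ((775.5796508789062, 241.82290649414062), (68.43718719482422, 144.3091583251953), 17.77642250061035) [[721.0, 300.0], [765.0, 163.0], [830.0, 184.0], [786.0, 321.0]]
scene 0.103 1588 0.1102405490642604 ((723.0786743164062, 224.416259765625), (176.244873046875, 144.431884765625), 18.152917861938477) [[617.0, 266.0], [662.0, 128.0], [829.0, 183.0], [784.0, 320.0]]
top shank 84 (np.float32(9.696279), array([ 9.8571444e-01,  1.6842538e-01,  6.2698065e+02, -1.6708453e+02],
      dtype=float32)) [ 0.62707056 -0.16730749  0.06859055] 0.6594996570324124 grip 187 [ 0.47358801 -0.19233744  0.07619342] (np.float32(9.320871), array([ 9.8679680e-01,  1.6196333e-01,
[... 422 characters left out ...]
0.62484923 -0.16698975  0.06645449] 0.6551766820480978 grip 77 [ 0.47373094 -0.19101208  0.07600761] (np.float32(8.138907), array([ 9.8992777e-01,  1.4157350e-01,  4.7232248e+02, -1.9023537e+02],
      dtype=float32))
(np.float32(8.637225), array([ 9.8865902e-01,  1.5017773e-01,  5.4704919e+02, -1.7864992e+02],
      dtype=float32))
plate 108 ((552.365478515625, -197.74514770507812), (109.0809326171875, 41.2303466796875), 37.9582633972168)
ra 160 [0.648 0.04  0.006] [0.68  0.079 0.069]
tape 746 [ 0.618 -0.349  0.006] [ 0.712 -0.242  0.056]
pen 337 [ 0.352 -0.013  0.006] [0.397 0.117 0.021]
petri 245 [0.433 0.203 0.006] [0.486 0.262 0.017]
clip 89 [ 0.371 -0.302  0.006] [ 0.401 -0.271  0.034]
```

>>> {"fn": "step_arm", "kwargs": {
  "plan": [
    {"rz": 0.078, "claw": 0},
    {"rz": 0.078}
  ]
}}

```text
$.plan[0]: bad value
```

>>> {"fn": "step_arm", "kwargs": {
  "plan": [
    {"dx": 0.307, "dy": -0.268},
    {"dx": 0.307, "dy": -0.268},
    {"dx": 0.307, "dy": -0.268},
    {"dx": 0.307, "dy": -0.268},
    {"dx": 0.307, "dy": -0.268},
    {"dx": 0.307, "dy": -0.268},
    {"dx": 0.307, "dy": -0.268},
    {"dx": 0.307, "dy": -0.268},
    {"dx": 0.307, "dy": -0.268},
    {"dx": 0.307, "dy": -0.268}
  ]
}}

```text
$.plan[0]: bad value
```

>>> {"fn": "step_arm", "kwargs": {
  "plan": [
    {},
    {}
  ]
}}

```text
$.plan[0]: bad value
```

>>> {"fn": "step_arm", "kwargs": {
  "plan": [
    {"dx": 0, "dy": 0, "dz": 0, "rx": 0, "ry": 0, "rz": 0.078, "claw": 0},
    {"dx": 0, "dy": 0, "dz": 0, "rx": 0, "ry": 0, "rz": 0.078, "claw": 0}
  ]
}}

```text
time_s: 1.0
ee_pos: [0.2181, -0.5049, 0.2225]
eef_rot: [3.142, -0.0, 0.158]
force: [0.1, 0.4, 0.6]
grip_width: 0.0942
grip_force: 0.0
```

>>> {"fn": "step_arm", "kwargs": {
  "plan": [
    {"dx": 0.307, "dy": -0.268, "dz": 0, "rx": 0, "ry": 0, "rz": 0, "claw": 0},
    {"dx": 0.307, "dy": -0.268, "dz": 0, "rx": 0, "ry": 0, "rz": 0, "claw": 0},
    {"dx": 0.307, "dy": -0.268, "dz": 0, "rx": 0, "ry": 0, "rz": 0, "claw": 0},
    {"dx": 0.307, "dy": -0.268, "dz": 0, "rx": 0, "ry": 0, "rz": 0, "claw": 0},
    {"dx": 0.307, "dy": -0.268, "dz": 0, "rx": 0, "ry": 0, "rz": 0, "claw": 0},
    {"dx": 0.307, "dy": -0.268, "dz": 0, "rx": 0, "ry": 0, "rz": 0, "claw": 0},
    {"dx": 0.307, "dy": -0.268, "dz": 0, "rx": 0, "ry": 0, "rz": 0, "claw": 0},
    {"dx": 0.307, "dy": -0.268, "dz": 0, "rx": 0, "ry": 0, "rz": 0, "claw": 0},
    {"dx": 0.307, "dy": -0.268, "dz": 0, "rx": 0, "ry": 0, "rz": 0, "claw": 0},
    {"dx": 0.307, "dy": -0.268, "dz": 0, "rx": 0, "ry": 0, "rz": 0, "claw": 0}
  ]
}}

```text
time_s: 2.0
ee_pos: [0.4785, -0.1892, 0.2226]
eef_rot: [3.141, -0.0, 0.163]
force: [0.4, -1.4, 0.0]
grip_width: 0.094
grip_force: 0.0
```

>>> {"fn": "step_arm", "kwargs": {
  "plan": [
    {"dx": 0, "dy": 0, "dz": 0, "rx": 0, "ry": 0, "rz": 0, "claw": 0},
    {"dx": 0, "dy": 0, "dz": 0, "rx": 0, "ry": 0, "rz": 0, "claw": 0}
  ]
}}

```text
time_s: 2.2
ee_pos: [0.4778, -0.1903, 0.2223]
eef_rot: [-3.142, 0.0, 0.164]
force: [-0.4, -0.1, 1.4]
grip_width: 0.0938
grip_force: 0.0
```

>>> {"fn": "step_arm", "kwargs": {
  "plan": [
    {"dx": 0, "dy": 0.012, "dz": 0.35, "rx": 0, "ry": 0, "rz": 0, "claw": 0.3},
    {"dx": 0, "dy": 0, "dz": 0.35, "rx": 0, "ry": 0, "rz": 0, "claw": 0.3},
    {"dx": 0, "dy": 0, "dz": 0.35, "rx": 0, "ry": 0, "rz": 0, "claw": 0.3},
    {"dx": 0, "dy": 0, "dz": 0.35, "rx": 0, "ry": 0, "rz": 0, "claw": 0.3},
    {"dx": 0, "dy": 0, "dz": 0.193, "rx": 0, "ry": 0, "rz": 0, "claw": 0.3},
    {"dx": 0, "dy": 0, "dz": 0, "rx": 0, "ry": 0, "rz": 0, "claw": 0.5},
    {"dx": 0, "dy": 0, "dz": 0, "rx": 0, "ry": 0, "rz": 0, "claw": 0.5}
  ],
  "grip_force": 10
}}

```text
time_s: 2.9
ee_pos: [0.4777, -0.1928, 0.0639]
eef_rot: [3.141, -0.0, 0.162]
force: [1.4, -0.4, 0.2]
grip_width: 0.0536
grip_force: 0.0
```

```bash
python3 - <<'E'
from h import *
p=viewer.camera('top'); W=cloud(p)
cv2.imwrite('pics/g1.png',cv2.resize(cv2.cvtColor(p['img'][140:290,300:440],cv2.COLOR_RGB2BGR),None,fx=4,fy=4))
print(telemetry.get_obs()['ee_pos'],telemetry.get_obs()['force'])
E
```

```text
[ 0.47811218 -0.19276644  0.06448155] [-0.03424954 -0.12413614  0.54749243]
```

View pics/g1.png

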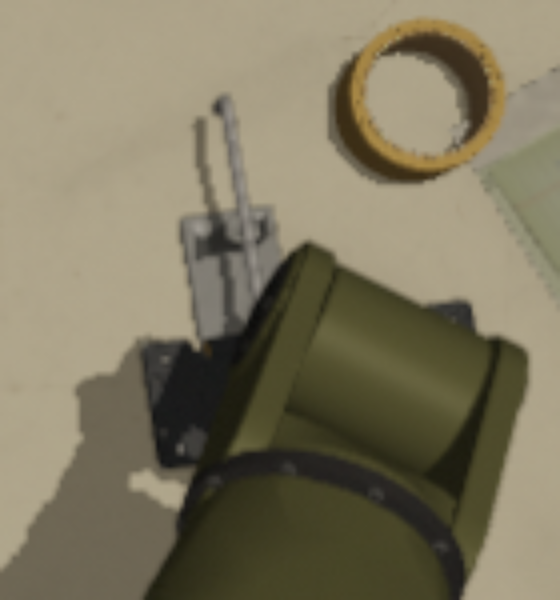

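The gripper is over the rod at (225,300) in the crop, with the rod undisturbed (hook at (222,105)). I'm closing now.

>>> {"fn": "step_arm", "kwargs": {
  "plan": [
    {"dx": 0, "dy": 0, "dz": 0, "rx": 0, "ry": 0, "rz": 0, "claw": 0.7},
    {"dx": 0, "dy": 0, "dz": 0, "rx": 0, "ry": 0, "rz": 0, "claw": 0.8},
    {"dx": 0, "dy": 0, "dz": 0, "rx": 0, "ry": 0, "rz": 0, "claw": 0.9},
    {"dx": 0, "dy": 0, "dz": 0, "rx": 0, "ry": 0, "rz": 0, "claw": 1},
    {"dx": 0, "dy": 0, "dz": 0, "rx": 0, "ry": 0, "rz": 0, "claw": 1}
  ],
  "grip_force": 15
}}

```text
time_s: 3.45
ee_pos: [0.4779, -0.1919, 0.0634]
eef_rot: [3.141, -0.0, 0.163]
force: [-0.9, -0.2, 2.7]
grip_width: 0.0158
grip_force: 15.0
```

>>> {"fn": "step_arm", "kwargs": {
  "plan": [
    {"dx": 0, "dy": 0, "dz": 0, "rx": 0, "ry": 0, "rz": 0, "claw": 1},
    {"dx": 0, "dy": 0, "dz": 0, "rx": 0, "ry": 0, "rz": 0, "claw": 1},
    {"dx": 0, "dy": 0, "dz": 0, "rx": 0, "ry": 0, "rz": 0, "claw": 1}
  ],
  "grip_force": 55
}}

```text
time_s: 3.75
ee_pos: [0.4779, -0.1919, 0.0634]
eef_rot: [3.141, -0.0, 0.163]
force: [-1.6, 1.0, 5.5]
grip_width: 0.0156
grip_force: 55.0
```

>>> {"fn": "step_arm", "kwargs": {
  "plan": [
    {"dx": 0, "dy": 0, "dz": -0.1, "rx": 0, "ry": 0, "rz": 0, "claw": 1},
    {"dx": 0, "dy": 0, "dz": -0.15, "rx": 0, "ry": 0, "rz": 0, "claw": 1},
    {"dx": 0, "dy": 0, "dz": -0.2, "rx": 0, "ry": 0, "rz": 0, "claw": 1},
    {"dx": 0, "dy": 0, "dz": -0.25, "rx": 0, "ry": 0, "rz": 0, "claw": 1},
    {"dx": 0, "dy": 0, "dz": -0.1, "rx": 0, "ry": 0, "rz": 0, "claw": 1},
    {"dx": 0, "dy": 0, "dz": 0, "rx": 0, "ry": 0, "rz": -0.05, "claw": 1},
    {"dx": 0, "dy": 0, "dz": 0, "rx": 0, "ry": 0, "rz": -0.05, "claw": 1},
    {"dx": 0, "dy": 0, "dz": 0, "rx": 0, "ry": 0, "rz": 0, "claw": 1}
  ]
}}

```text
time_s: 4.55
ee_pos: [0.4776, -0.1918, 0.1429]
eef_rot: [-3.141, 0.0, 0.321]
force: [-0.1, -0.2, -0.7]
grip_width: 0.0156
grip_force: 55.0
```

>>> {"fn": "step_arm", "kwargs": {
  "plan": [
    {"dx": 0.03, "dy": -0.16, "dz": 0, "rx": 0, "ry": 0, "rz": 0, "claw": 1},
    {"dx": 0.067, "dy": -0.354, "dz": 0, "rx": 0, "ry": 0, "rz": 0, "claw": 1},
    {"dx": 0.067, "dy": -0.354, "dz": 0, "rx": 0, "ry": 0, "rz": 0, "claw": 1},
    {"dx": 0.067, "dy": -0.354, "dz": 0, "rx": 0, "ry": 0, "rz": 0, "claw": 1},
    {"dx": 0.067, "dy": -0.354, "dz": 0, "rx": 0, "ry": 0, "rz": 0, "claw": 1},
    {"dx": 0.067, "dy": -0.354, "dz": 0, "rx": 0, "ry": 0, "rz": 0, "claw": 1},
    {"dx": 0.067, "dy": -0.354, "dz": 0, "rx": 0, "ry": 0, "rz": 0, "claw": 1},
    {"dx": 0.067, "dy": -0.354, "dz": 0, "rx": 0, "ry": 0, "rz": 0, "claw": 1},
    {"dx": 0.067, "dy": -0.354, "dz": 0, "rx": 0, "ry": 0, "rz": 0, "claw": 1},
    {"dx": 0.036, "dy": -0.195, "dz": 0, "rx": 0, "ry": 0, "rz": 0, "claw": 1}
  ]
}}

```text
time_s: 5.55
ee_pos: [0.4335, 0.1323, 0.143]
eef_rot: [-3.141, 0.0, 0.319]
force: [-0.2, -0.1, -0.5]
grip_width: 0.0155
grip_force: 55.0
```

```bash
python3 - <<'E'
from h import *
p=viewer.camera('top'); W=cloud(p)
o=telemetry.get_obs(); print(o['ee_pos'],o['eef_rot'],o['force'],o['grip_width'])
np.savez('pics/t2.npz',W=W)
P=W[~np.isnan(W[...,0])]
a=.3215;x=np.array([np.cos(a),np.sin(a)]);y=np.array([-np.sin(a),np.cos(a)])
m=np.array([.6435,.199]); L=np.c_[(P[:,:2]-m)@x,(P[:,:2]-m)@y,P[:,2]]
q=L[(L[:,0]>-.14)&(L[:,0]<.01)&(abs(L[:,1])<.03)&(L[:,2]>.085)]
print(len(q)); i=np.argsort(q[:,0]); print((q[i][::4]*1000).round().astype(int).tolist())
cv2.imwrite('pics/g2.png',cv2.resize(cv2.cvtColor(p['img'][70:270,130:330],cv2.COLOR_RGB2BGR),None,fx=3,fy=3))
E
```

```text
[0.4333476  0.13354382 0.14302056] [-3.14085435e+00  1.36709392e-04  3.20107832e-01] [0.50908642 0.51889944 0.38483879] 0.01612724456793304
276
[[-139, 2, 147], [-137, 3, 150], [-135, 2, 149], [-132, 4, 150], [-130, 3, 149], [-127, 3, 148], [-125, 4, 149], [-122, 5, 150], [-120, 5, 148], [-117, 6, 148], [-114, 1, 147], [-112, 7, 148], [-110, 5, 147], [-106, 1, 147], [-104, 1, 145], [-102, 4, 152], [-99, 4, 147], [-97, 1, 144], [-94, 1, 143], [-92, 4, 150], [-89, 5, 151], [-87, 5, 148], [-84, 6, 146], [-81, 0, 150], [-79, 7, 148], [-76, 1, 149], [-73, 8, 145], [-71, 1, 145], [-69, 2, 147], [-66, 3, 146], [-63, 5, 150], [-61, 4, 151], [-58, 6, 148], [-56, 5, 150], [-54, 4, 150], [-51, 6, 149], [-47, 8, 145], [-46, 5, 148], [-43, 1, 149], [-42, 1, 118], [-40, 3, 147], [-1, -5, 112], [0, 12, 110], [0, -15, 115], [1, -8, 113], [1, 29, 108], [1, 22, 108], [1, 9, 112], [1, 30, 117], [2, 6, 117], [2, -3, 113], [2, -16, 117], [2, 25, 117], [3, 1, 114], [3, 16, 111], [4, 29, 117], [4, -12, 115], [5, -19, 114], [5, 0, 116], [5, 23, 112], [6, 25, 112], [7, 5, 114], [7, 3, 110], [8, 13, 110], [8, -10, 110], [8, 30, 108], [9, 19, 112], [9, -30, 111], [10, 12, 112]]
```

View pics/g2.png

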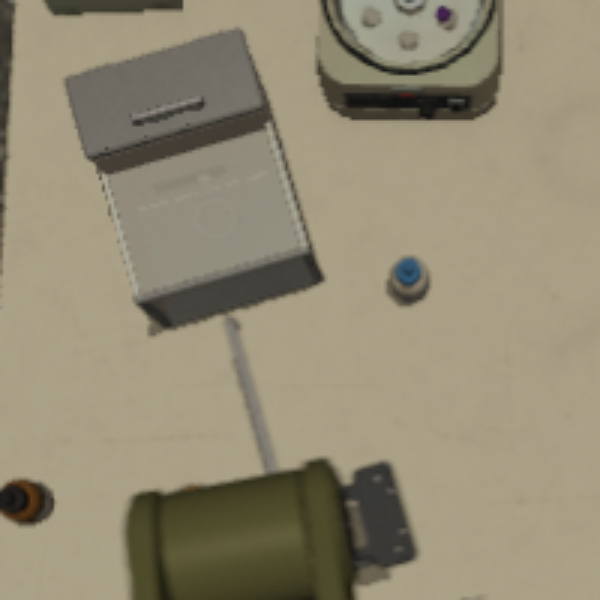

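The roof is transparent: the eye shows at crop (214,218), i.e. image pixel (201,143). The rod is level and ahead of the mouth, with its hook at crop (232,320).

```bash
cat >> h.py <<'E'
A=.3215;EX=np.array([np.cos(A),np.sin(A)]);EY=np.array([-np.sin(A),np.cos(A)]);M=np.array([.6435,.199])
def ray(p,uv,z):
    K=np.array([[p['fx'],0,p['cx']],[0,p['fy'],p['cy']],[0,0,1.]])
    n=cv2.undistortPoints(np.array(uv,float).reshape(-1,1,2),K,np.array(p['dist'],float)).reshape(-1,2)
    R=np.array(p['R']);t=np.array(p['t']);C=-R.T@t; D=np.c_[n,np.ones(len(n))]@R
    return C+D*((z-C[2])/D[:,2])[:,None]
def loc(X): d=np.atleast_2d(X)[:,:2]-M; return np.c_[d@EX,d@EY]
def proj(p,X):
    K=np.array([[p['fx'],0,p['cx']],[0,p['fy'],p['cy']],[0,0,1.]])
    return cv2.projectPoints(np.array(X,float).reshape(-1,1,3),cv2.Rodrigues(np.array(p['R']))[0],np.array(p['t'],float),K,np.array(p['dist'],float))[0].reshape(-1,2)
def w(l,z): l=np.atleast_2d(l); return np.c_[M+l[:,:1]*EX+l[:,1:2]*EY,np.full(len(l),z)]
E
python3 - <<'E'
from h import *
p=viewer.camera('top'); s=viewer.camera('scene')
X=ray(p,[[130+214.5/3-.33,70+218/3-.33]],.037);print(X,loc(X))
print('mouth corners roof',loc(ray(p,[[130+137/3,70+300/3],[130+322/3,70+250/3]],.11)))
# template: circle edges at candidate
g=cv2.resize(cv2.cvtColor(p['img'][120:165,175:225],cv2.COLOR_RGB2BGR),None,fx=8,fy=8,interpolation=cv2.INTER_CUBIC)
c=cv2.resize(cv2.cvtColor(s['img'][200:285,120:225],cv2.COLOR_RGB2BGR),None,fx=4,fy=4,interpolation=cv2.INTER_CUBIC)
h=max(g.shape[0],c.shape[0]);b=np.zeros((h,g.shape[1]+c.shape[1],3),np.uint8);b[:g.shape[0],:g.shape[1]]=cv2.normalize(g,None,0,255,cv2.NORM_MINMAX);b[:c.shape[0],g.shape[1]:]=c
cv2.imwrite('pics/eye.png',b[:, :800]);print(g.shape)
print('scene eye px',proj(s,w([[.07,0]],.035)))
E
```

```text
[[0.70992162 0.22111693 0.037     ]] [[ 7.00070779e-02 -4.85576331e-06]]
mouth corners roof [[ 0.00248827  0.06817972]
 [-0.00204144 -0.08059467]]
(360, 400, 3)
scene eye px [[180.76620413 248.31862209]]
```

View pics/eye.png

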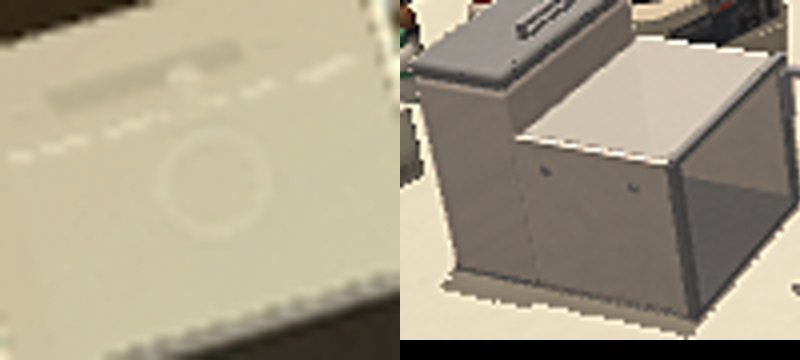

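>>> {"fn": "step_arm", "kwargs": {
  "plan": [
    {"dx": 0, "dy": 0.042, "dz": 0.1, "rx": 0, "ry": 0, "rz": 0, "claw": 1},
    {"dx": 0, "dy": 0, "dz": 0.2, "rx": 0, "ry": 0, "rz": 0, "claw": 1},
    {"dx": 0, "dy": 0, "dz": 0.2, "rx": 0, "ry": 0, "rz": 0, "claw": 1},
    {"dx": 0, "dy": 0, "dz": 0.115, "rx": 0, "ry": 0, "rz": 0, "claw": 1},
    {"dx": 0.1, "dy": 0, "dz": 0, "rx": 0, "ry": 0, "rz": 0, "claw": 1},
    {"dx": 0.25, "dy": 0, "dz": 0, "rx": 0, "ry": 0, "rz": 0, "claw": 1},
    {"dx": 0.25, "dy": 0, "dz": 0, "rx": 0, "ry": 0, "rz": 0, "claw": 1},
    {"dx": 0.25, "dy": 0, "dz": 0, "rx": 0, "ry": 0, "rz": 0, "claw": 1},
    {"dx": 0.25, "dy": 0, "dz": 0, "rx": 0, "ry": 0, "rz": 0, "claw": 1},
    {"dx": 0, "dy": 0, "dz": 0, "rx": 0, "ry": 0, "rz": 0, "claw": 1}
  ]
}}

```text
time_s: 6.7
ee_pos: [0.5433, 0.1606, 0.0822]
eef_rot: [3.141, -0.002, 0.319]
force: [0.3, 0.1, -0.3]
grip_width: 0.0157
grip_force: 55.0
```

```bash
python3 - <<'E'
from h import *
p=viewer.camera('top')
o=telemetry.get_obs(); print(loc(o['ee_pos']),o['ee_pos'][2],o['eef_rot'],o['force'],o['moment'])
g=cv2.resize(cv2.cvtColor(p['img'][115:190,165:240],cv2.COLOR_RGB2BGR),None,fx=8,fy=8,interpolation=cv2.INTER_CUBIC)
def mk(l,z,c):
    u=proj(p,w([l],z))[0]; cv2.circle(g,tuple(int(round((a-b+.5)*8-.5)) for a,b in zip(u,(165,115))),3,c,-1)
mk((.07,0),.035,(0,0,255))      # red: expected eye centre
t=loc(o['ee_pos'])[0]; mk((t[0]+.18,t[1]),.083,(255,0,0)) # blue: expected hook top
cv2.imwrite('pics/eye2.png',g)
E
```

```text
[[-0.10878939 -0.00471847]] 0.08188258353809441 [ 3.14149615e+00 -7.75762692e-04  3.19298331e-01] [-0.38010055 -0.19881997 -0.93217412] [0.03052711 0.01831986 0.02068546]
```

View pics/eye2.png

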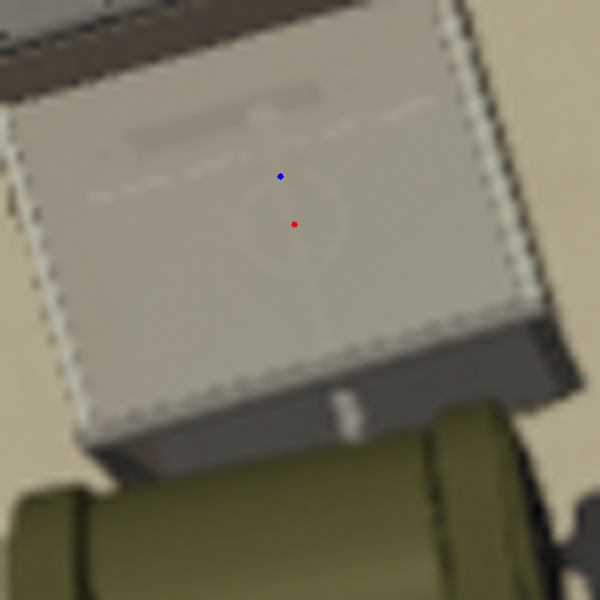

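The crop shows the ring centred at (297,222), agreeing with the predicted red dot. The shank line points at the blue dot, but sits about 4.7 mm to the right in the safe frame. I'll correct that before lowering.

>>> {"fn": "step_arm", "kwargs": {
  "plan": [
    {"dx": 0, "dy": -0.045, "dz": 0, "rx": 0, "ry": 0, "rz": 0, "claw": 1},
    {"dx": 0, "dy": 0, "dz": 0, "rx": 0, "ry": 0, "rz": 0, "claw": 1},
    {"dx": 0, "dy": 0, "dz": 0, "rx": 0, "ry": 0, "rz": 0, "claw": 1},
    {"dx": 0, "dy": 0, "dz": 0, "rx": 0, "ry": 0, "rz": 0, "claw": 1}
  ]
}}

```text
time_s: 7.15
ee_pos: [0.5389, 0.1644, 0.0819]
eef_rot: [3.142, -0.0, 0.32]
force: [-0.9, -0.8, -0.6]
grip_width: 0.0157
grip_force: 55.0
```

```bash
python3 - <<'E'
from h import *
o=telemetry.get_obs(); print(loc(o['ee_pos']),o['ee_pos'],o['eef_rot'],o['force'])
E
```

```text
[[-0.11013618  0.00020254]] [0.53894292 0.16439022 0.08189879] [ 3.14156841e+00 -2.57468459e-04  3.19830499e-01] [-0.94025376 -0.79567484 -0.55148497]
```

>>> {"fn": "step_arm", "kwargs": {
  "plan": [
    {"dx": 0, "dy": 0, "dz": 0.05, "rx": 0, "ry": 0, "rz": 0, "claw": 1},
    {"dx": 0, "dy": 0, "dz": 0.05, "rx": 0, "ry": 0, "rz": 0, "claw": 1},
    {"dx": 0, "dy": 0, "dz": 0.03, "rx": 0, "ry": 0, "rz": 0, "claw": 1},
    {"dx": 0, "dy": 0, "dz": 0, "rx": 0, "ry": 0, "rz": 0, "claw": 1}
  ]
}}

```text
time_s: 7.55
ee_pos: [0.5388, 0.1644, 0.0679]
eef_rot: [-3.141, 0.001, 0.32]
force: [-1.0, -0.5, -1.2]
grip_width: 0.0156
grip_force: 55.0
```

>>> {"fn": "step_arm", "kwargs": {
  "plan": [
    {"dx": 0, "dy": 0, "dz": 0.04, "rx": 0, "ry": 0, "rz": 0, "claw": 1},
    {"dx": 0, "dy": 0, "dz": 0.04, "rx": 0, "ry": 0, "rz": 0, "claw": 1},
    {"dx": 0, "dy": 0, "dz": 0.04, "rx": 0, "ry": 0, "rz": 0, "claw": 1},
    {"dx": 0, "dy": 0, "dz": 0, "rx": 0, "ry": 0, "rz": 0, "claw": 1},
    {"dx": 0, "dy": 0, "dz": 0, "rx": 0, "ry": 0, "rz": 0, "claw": 1}
  ]
}}

```text
time_s: 8.05
ee_pos: [0.5391, 0.1645, 0.0566]
eef_rot: [-3.142, 0.0, 0.32]
force: [0.2, -0.1, -0.2]
grip_width: 0.0154
grip_force: 55.0
```

```bash
python3 - <<'E'
from h import *
o=telemetry.get_obs(); print(loc(o['ee_pos']),o['ee_pos'],o['eef_rot'],o['force'],o['moment'])
E
```

```text
[[-0.10998304  0.00021787]] [0.53908337 0.16445316 0.0565624 ] [-3.14155163e+00  1.67403934e-04  3.19798145e-01] [ 0.15863172 -0.13069257 -0.23162366] [-0.05893034  0.03175074  0.0156039 ]
```

>>> {"fn": "step_arm", "kwargs": {
  "plan": [
    {"dx": -0.03, "dy": 0, "dz": 0, "rx": 0, "ry": 0, "rz": 0, "claw": 1},
    {"dx": -0.03, "dy": 0, "dz": 0, "rx": 0, "ry": 0, "rz": 0, "claw": 1},
    {"dx": -0.03, "dy": 0, "dz": 0, "rx": 0, "ry": 0, "rz": 0, "claw": 1},
    {"dx": -0.03, "dy": 0, "dz": 0, "rx": 0, "ry": 0, "rz": 0, "claw": 1},
    {"dx": -0.03, "dy": 0, "dz": 0, "rx": 0, "ry": 0, "rz": 0, "claw": 1},
    {"dx": 0, "dy": 0, "dz": 0, "rx": 0, "ry": 0, "rz": 0, "claw": 1},
    {"dx": 0, "dy": 0, "dz": 0, "rx": 0, "ry": 0, "rz": 0, "claw": 1}
  ]
}}

```text
time_s: 8.75
ee_pos: [0.525, 0.1598, 0.0568]
eef_rot: [3.142, -0.0, 0.32]
force: [3.0, 0.9, -1.1]
grip_width: 0.0158
grip_force: 55.0
```

```bash
cat > st.py <<'E'
from h import *
o=telemetry.get_obs(); f=o['force']; print(loc(o['ee_pos']).round(4),o['ee_pos'][2].round(4),o['eef_rot'].round(4),'Fx %.2f Fy %.2f Fz %.2f'%(f[:2]@EX,f[:2]@EY,f[2]),o['moment'].round(2), o['time_s'])
E
python3 st.py
```

```text
[[-0.1248  0.0002]] 0.0568 [ 3.1416e+00 -5.0000e-04  3.1980e-01] Fx 3.12 Fy -0.06 Fz -1.07 [ 0.17 -0.55 -0.03] 8.75
```

>>> {"fn": "step_arm", "kwargs": {
  "plan": [
    {"dx": -0.03, "dy": 0, "dz": 0, "rx": 0, "ry": 0, "rz": 0, "claw": 1},
    {"dx": -0.03, "dy": 0, "dz": 0, "rx": 0, "ry": 0, "rz": 0, "claw": 1},
    {"dx": -0.02, "dy": -0.02, "dz": 0, "rx": 0, "ry": 0, "rz": 0, "claw": 1},
    {"dx": 0, "dy": -0.02, "dz": 0, "rx": 0, "ry": 0, "rz": 0, "claw": 1},
    {"dx": 0, "dy": -0.01, "dz": 0, "rx": 0, "ry": 0, "rz": 0, "claw": 1},
    {"dx": 0, "dy": 0, "dz": 0, "rx": 0, "ry": 0, "rz": 0, "claw": 1},
    {"dx": 0, "dy": 0, "dz": 0, "rx": 0, "ry": 0, "rz": 0, "claw": 1}
  ]
}}

```text
time_s: 9.45
ee_pos: [0.5157, 0.1619, 0.0566]
eef_rot: [3.141, 0.0, 0.32]
force: [3.0, -2.2, -1.2]
grip_width: 0.0153
grip_force: 55.1
```

```bash
python3 st.py
```

```text
[[-0.133   0.0052]] 0.0566 [3.1415e+00 2.0000e-04 3.1970e-01] Fx 2.18 Fy -3.02 Fz -1.17 [-0.37 -0.6  -0.47] 9.45
```

>>> {"fn": "step_arm", "kwargs": {
  "plan": [
    {"dx": 0, "dy": 0.015, "dz": 0, "rx": 0, "ry": 0, "rz": 0, "claw": 1},
    {"dx": 0, "dy": 0, "dz": 0, "rx": 0, "ry": 0, "rz": 0, "claw": 1},
    {"dx": -0.015, "dy": 0, "dz": 0, "rx": 0, "ry": 0, "rz": 0, "claw": 1},
    {"dx": 0, "dy": 0, "dz": 0, "rx": 0, "ry": 0, "rz": 0, "claw": 1}
  ]
}}

```text
time_s: 9.85
ee_pos: [0.5148, 0.1601, 0.0567]
eef_rot: [-3.142, -0.0, 0.32]
force: [4.8, -0.7, -1.5]
grip_width: 0.0155
grip_force: 55.0
```

```bash
python3 st.py
```

```text
[[-0.1344  0.0038]] 0.0567 [-3.1416e+00 -4.0000e-04  3.1980e-01] Fx 4.31 Fy -2.22 Fz -1.50 [-0.05 -0.79 -0.27] 9.85
```

>>> {"fn": "step_arm", "kwargs": {
  "plan": [
    {"dx": -0.015, "dy": 0, "dz": 0, "rx": 0, "ry": 0, "rz": 0, "claw": 1},
    {"dx": 0, "dy": 0, "dz": 0, "rx": 0, "ry": 0, "rz": 0, "claw": 1}
  ]
}}

```text
time_s: 10.05
ee_pos: [0.5133, 0.1596, 0.0567]
eef_rot: [-3.142, -0.0, 0.32]
force: [4.8, 0.1, -1.0]
grip_width: 0.0159
grip_force: 55.0
```

```bash
python3 st.py
```

```text
[[-0.1359  0.0038]] 0.0567 [-3.1416e+00 -2.0000e-04  3.1980e-01] Fx 4.61 Fy -1.44 Fz -1.00 [-0.09 -0.77 -0.25] 10.05
```

>>> {"fn": "step_arm", "kwargs": {
  "plan": [
    {"dx": -0.015, "dy": 0, "dz": 0, "rx": 0, "ry": 0, "rz": 0, "claw": 1},
    {"dx": 0, "dy": 0, "dz": 0, "rx": 0, "ry": 0, "rz": 0, "claw": 1}
  ]
}}

```text
time_s: 10.25
ee_pos: [0.5119, 0.1592, 0.0567]
eef_rot: [-3.142, -0.0, 0.32]
force: [4.1, 0.2, -1.5]
grip_width: 0.0156
grip_force: 55.0
```

```bash
python3 st.py
```

```text
[[-0.1375  0.0038]] 0.0567 [-3.1416 -0.      0.32  ] Fx 3.96 Fy -1.08 Fz -1.52 [-0.03 -0.73 -0.23] 10.25
```

>>> {"fn": "step_arm", "kwargs": {
  "plan": [
    {"dx": -0.015, "dy": 0, "dz": 0, "rx": 0, "ry": 0, "rz": 0, "claw": 1},
    {"dx": 0, "dy": 0, "dz": 0, "rx": 0, "ry": 0, "rz": 0, "claw": 1}
  ]
}}

```text
time_s: 10.45
ee_pos: [0.5105, 0.1588, 0.0567]
eef_rot: [-3.141, -0.0, 0.32]
force: [4.2, 1.0, -1.5]
grip_width: 0.0154
grip_force: 55.0
```

```bash
python3 st.py
```

```text
[[-0.1389  0.0039]] 0.0567 [-3.1415e+00 -1.0000e-04  3.2000e-01] Fx 4.33 Fy -0.42 Fz -1.47 [ 0.16 -0.79 -0.12] 10.45
```

>>> {"fn": "step_arm", "kwargs": {
  "plan": [
    {"dx": -0.015, "dy": -0.01, "dz": 0, "rx": 0, "ry": 0, "rz": 0, "claw": 1},
    {"dx": 0, "dy": 0, "dz": 0, "rx": 0, "ry": 0, "rz": 0, "claw": 1}
  ]
}}

```text
time_s: 10.65
ee_pos: [0.5087, 0.1593, 0.0567]
eef_rot: [-3.142, -0.0, 0.32]
force: [4.7, 0.6, -1.1]
grip_width: 0.0156
grip_force: 55.0
```

```bash
python3 st.py
```

```text
[[-0.1404  0.0049]] 0.0567 [-3.1415e+00 -1.0000e-04  3.2010e-01] Fx 4.63 Fy -0.90 Fz -1.06 [ 0.23 -0.84 -0.07] 10.65
```

>>> {"fn": "step_arm", "kwargs": {
  "plan": [
    {"dx": -0.015, "dy": 0, "dz": 0, "rx": 0, "ry": 0, "rz": 0, "claw": 1},
    {"dx": 0, "dy": 0, "dz": 0, "rx": 0, "ry": 0, "rz": 0, "claw": 1}
  ]
}}

```text
time_s: 10.85
ee_pos: [0.5074, 0.1587, 0.0567]
eef_rot: [-3.142, -0.0, 0.32]
force: [4.1, 0.5, -1.7]
grip_width: 0.0156
grip_force: 55.0
```

```bash
python3 st.py
```

```text
[[-0.1419  0.0048]] 0.0567 [-3.1415e+00 -2.0000e-04  3.2000e-01] Fx 4.08 Fy -0.86 Fz -1.74 [ 0.19 -0.86 -0.07] 10.85
```

>>> {"fn": "step_arm", "kwargs": {
  "plan": [
    {"dx": -0.01, "dy": -0.02, "dz": 0, "rx": 0, "ry": 0, "rz": 0, "claw": 1},
    {"dx": 0, "dy": -0.02, "dz": 0, "rx": 0, "ry": 0, "rz": 0, "claw": 1},
    {"dx": 0, "dy": 0, "dz": 0, "rx": 0, "ry": 0, "rz": 0, "claw": 1}
  ]
}}

```text
time_s: 11.15
ee_pos: [0.5051, 0.1623, 0.0567]
eef_rot: [-3.142, -0.0, 0.32]
force: [4.5, 1.0, -1.0]
grip_width: 0.0154
grip_force: 55.0
```

```bash
python3 st.py
```

```text
[[-0.1428  0.0089]] 0.0567 [-3.1416e+00 -1.0000e-04  3.2010e-01] Fx 4.58 Fy -0.47 Fz -1.04 [ 0.16 -0.87 -0.11] 11.15
```

>>> {"fn": "step_arm", "kwargs": {
  "plan": [
    {"dx": 0, "dy": -0.02, "dz": 0, "rx": 0, "ry": 0, "rz": 0, "claw": 1},
    {"dx": 0, "dy": -0.025, "dz": 0, "rx": 0, "ry": 0, "rz": 0, "claw": 1},
    {"dx": 0, "dy": -0.025, "dz": 0, "rx": 0, "ry": 0, "rz": 0, "claw": 1},
    {"dx": 0, "dy": 0, "dz": 0, "rx": 0, "ry": 0, "rz": 0, "claw": 1}
  ]
}}

```text
time_s: 11.55
ee_pos: [0.5029, 0.169, 0.0567]
eef_rot: [-3.142, -0.0, 0.32]
force: [5.4, 1.5, -1.5]
grip_width: 0.0159
grip_force: 55.0
```

```bash
python3 st.py
```

```text
[[-0.1428  0.016 ]] 0.0567 [-3.1416e+00 -2.0000e-04  3.2000e-01] Fx 5.63 Fy -0.27 Fz -1.50 [ 0.18 -0.89 -0.12] 11.55
```

>>> {"fn": "step_arm", "kwargs": {
  "plan": [
    {"dx": 0, "dy": -0.025, "dz": 0, "rx": 0, "ry": 0, "rz": 0, "claw": 1},
    {"dx": 0, "dy": -0.025, "dz": 0, "rx": 0, "ry": 0, "rz": 0, "claw": 1},
    {"dx": 0, "dy": -0.01, "dz": 0, "rx": 0, "ry": 0, "rz": 0, "claw": 1},
    {"dx": 0, "dy": 0, "dz": 0, "rx": 0, "ry": 0, "rz": 0, "claw": 1}
  ]
}}

```text
time_s: 11.95
ee_pos: [0.5011, 0.1746, 0.0567]
eef_rot: [3.142, -0.0, 0.32]
force: [4.8, 0.4, -0.6]
grip_width: 0.0152
grip_force: 55.0
```

```bash
python3 st.py; python3 - <<'E'
from h import *
p=viewer.camera('top')
g=cv2.resize(cv2.cvtColor(p['img'][115:190,165:240],cv2.COLOR_RGB2BGR),None,fx=8,fy=8,interpolation=cv2.INTER_CUBIC)
cv2.imwrite('pics/eye3.png',g)
E
```

```text
[[-0.1428  0.0219]] 0.0567 [ 3.1415e+00 -1.0000e-04  3.1990e-01] Fx 4.73 Fy -1.12 Fz -0.56 [ 0.26 -0.9  -0.12] 11.95
```

View pics/eye3.png

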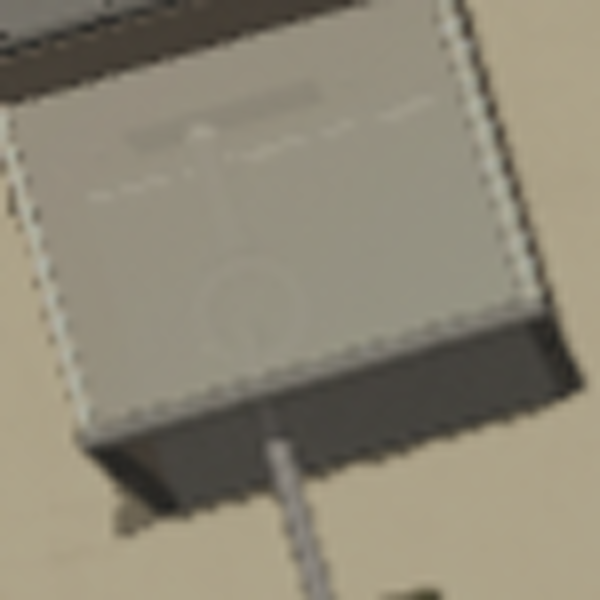

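The ring, centred at crop (250,312), has followed the hook toward the mouth and to the left.

```bash
python3 - <<'E'
from h import *
p=viewer.camera('top')
f=lambda a,b:(165+a/8-.44,115+b/8-.44)
print(loc(ray(p,[f(250,312),f(297,222)],.037)))
E
```

```text
[[ 0.04639026  0.02080942]
 [ 0.06969139 -0.00125822]]
```

>>> {"fn": "step_arm", "kwargs": {
  "plan": [
    {"dx": 0.025, "dy": 0, "dz": 0, "rx": 0, "ry": 0, "rz": 0, "claw": 1},
    {"dx": 0.025, "dy": 0, "dz": 0, "rx": 0, "ry": 0, "rz": 0, "claw": 1},
    {"dx": 0.025, "dy": 0, "dz": 0, "rx": 0, "ry": 0, "rz": 0, "claw": 1},
    {"dx": 0.025, "dy": 0, "dz": 0, "rx": 0, "ry": 0, "rz": 0, "claw": 1},
    {"dx": 0, "dy": 0, "dz": 0, "rx": 0, "ry": 0, "rz": 0, "claw": 1}
  ]
}}

```text
time_s: 12.55
ee_pos: [0.5108, 0.1777, 0.0566]
eef_rot: [-3.142, -0.0, 0.32]
force: [4.6, 0.4, -0.9]
grip_width: 0.0155
grip_force: 55.0
```

```bash
python3 st.py
```

```text
[[-0.1326  0.0217]] 0.0566 [-3.1416e+00 -1.0000e-04  3.1980e-01] Fx 4.52 Fy -1.06 Fz -0.94 [ 0.06 -0.86 -0.14] 12.55
```

>>> {"fn": "step_arm", "kwargs": {
  "plan": [
    {"dx": 0.025, "dy": 0, "dz": 0, "rx": 0, "ry": 0, "rz": 0, "claw": 1},
    {"dx": 0.025, "dy": 0, "dz": 0, "rx": 0, "ry": 0, "rz": 0, "claw": 1},
    {"dx": 0.02, "dy": 0, "dz": 0, "rx": 0, "ry": 0, "rz": 0, "claw": 1},
    {"dx": 0, "dy": 0, "dz": 0, "rx": 0, "ry": 0, "rz": 0, "claw": 1}
  ]
}}

```text
time_s: 12.95
ee_pos: [0.517, 0.1799, 0.0564]
eef_rot: [-3.142, 0.001, 0.32]
force: [-0.1, -0.6, -0.4]
grip_width: 0.0155
grip_force: 55.0
```

```bash
python3 st.py
```

```text
[[-0.1261  0.0218]] 0.0564 [-3.1415e+00  1.0000e-03  3.2000e-01] Fx -0.24 Fy -0.56 Fz -0.36 [-0.    0.05  0.01] 12.95
```

>>> {"fn": "step_arm", "kwargs": {
  "plan": [
    {"dx": 0.025, "dy": 0, "dz": 0, "rx": 0, "ry": 0, "rz": 0, "claw": 1},
    {"dx": 0.025, "dy": 0, "dz": 0, "rx": 0, "ry": 0, "rz": 0, "claw": 1},
    {"dx": 0, "dy": 0, "dz": 0, "rx": 0, "ry": 0, "rz": 0, "claw": 1}
  ]
}}

```text
time_s: 13.25
ee_pos: [0.5221, 0.1815, 0.0566]
eef_rot: [3.142, -0.0, 0.32]
force: [0.2, -0.4, -0.6]
grip_width: 0.0157
grip_force: 55.0
```

```bash
python3 st.py; python3 - <<'E'
from h import *
p=viewer.camera('top')
g=cv2.resize(cv2.cvtColor(p['img'][115:190,165:240],cv2.COLOR_RGB2BGR),None,fx=8,fy=8,interpolation=cv2.INTER_CUBIC)
cv2.imwrite('pics/eye4.png',g)
E
```

```text
[[-0.1207  0.0217]] 0.0566 [ 3.1416 -0.      0.3198] Fx 0.06 Fy -0.42 Fz -0.63 [ 0.03 -0.01 -0.01] 13.25
```

View pics/eye4.png

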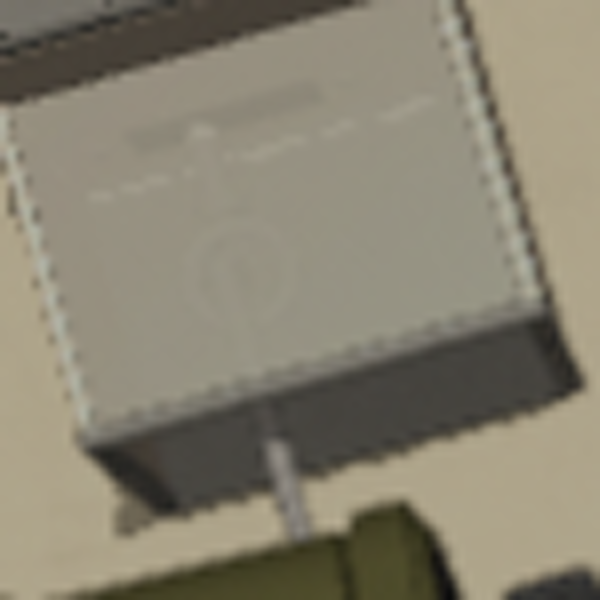

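The ring has seated at crop (240,272) and stays left, with the hook free inside it and no load. Next I unhook straight up.

>>> {"fn": "step_arm", "kwargs": {
  "plan": [
    {"dx": 0, "dy": 0, "dz": -0.03, "rx": 0, "ry": 0, "rz": 0, "claw": 1},
    {"dx": 0, "dy": 0, "dz": -0.05, "rx": 0, "ry": 0, "rz": 0, "claw": 1},
    {"dx": 0, "dy": 0, "dz": 0, "rx": 0, "ry": 0, "rz": 0, "claw": 1}
  ]
}}

```text
time_s: 13.6
ee_pos: [0.5223, 0.1815, 0.0656]
eef_rot: [3.141, -0.001, 0.32]
force: [1.6, 0.7, -1.3]
grip_width: 0.0156
grip_force: 55.0
```

```bash
python3 st.py; python3 - <<'E'
from h import *
p=viewer.camera('top')
f=lambda a,b:(165+a/8-.44,115+b/8-.44)
print(loc(ray(p,[f(240,272)],.037)))
E
```

```text
[[-0.1205  0.0217]] 0.0656 [ 3.1415e+00 -1.4000e-03  3.1980e-01] Fx 1.75 Fy 0.11 Fz -1.29 [-0.06  0.    0.03] 13.6
[[0.0595867  0.02025497]]
```

>>> {"fn": "step_arm", "kwargs": {
  "plan": [
    {"dx": 0, "dy": 0, "dz": -0.06, "rx": 0, "ry": 0, "rz": 0, "claw": 1},
    {"dx": 0, "dy": 0, "dz": -0.07, "rx": 0, "ry": 0, "rz": 0, "claw": 1},
    {"dx": 0, "dy": 0, "dz": -0.05, "rx": 0, "ry": 0, "rz": 0, "claw": 1},
    {"dx": 0, "dy": 0, "dz": 0, "rx": 0, "ry": 0, "rz": 0, "claw": 1},
    {"dx": -0.15, "dy": 0, "dz": 0, "rx": 0, "ry": 0, "rz": 0, "claw": 1},
    {"dx": -0.3, "dy": 0, "dz": 0, "rx": 0, "ry": 0, "rz": 0, "claw": 1},
    {"dx": -0.35, "dy": 0, "dz": 0, "rx": 0, "ry": 0, "rz": 0, "claw": 1},
    {"dx": -0.25, "dy": 0, "dz": 0, "rx": 0, "ry": 0, "rz": 0, "claw": 1},
    {"dx": -0.1, "dy": 0, "dz": 0, "rx": 0, "ry": 0, "rz": 0, "claw": 1},
    {"dx": 0, "dy": 0, "dz": 0, "rx": 0, "ry": 0, "rz": 0, "claw": 1}
  ]
}}

```text
time_s: 14.65
ee_pos: [0.4126, 0.1452, 0.083]
eef_rot: [3.142, -0.001, 0.32]
force: [0.7, 0.8, -0.7]
grip_width: 0.0154
grip_force: 55.0
```

```bash
python3 st.py; python3 - <<'E'
from h import *
o=telemetry.get_obs();e=o['ee_pos'];print(e)
p=viewer.camera('top');W=cloud(p);P=W[~np.isnan(W[...,0])]
L=loc(P);t=loc(e)[0];i=(L[:,0]>t[0]+.06)&(L[:,0]<t[0]+.178)&(abs(L[:,1]-t[1])<.02)&(P[:,2]>.06)
q=P[i];c=np.polyfit(L[i,0]-t[0],q[:,2],1);c2=np.polyfit(L[i,0]-t[0],L[i,1]-t[1],1);print(i.sum(),'z slope',c,'y slope',c2)
f=lambda a,b:(165+a/8-.44,115+b/8-.44)
g=cv2.resize(cv2.cvtColor(p['img'][115:190,165:240],cv2.COLOR_RGB2BGR),None,fx=8,fy=8,interpolation=cv2.INTER_CUBIC)
cv2.imwrite('pics/eye5.png',g)
# return move: raise to z .143, go to (.4779,-.1919) yaw .163
a=.320;d=np.array([.4779,-.1919])-e[:2];print('dx',d@[np.cos(a),np.sin(a)],'dy',d@[np.sin(a),-np.cos(a)])
E
```

```text
[[-0.2361  0.0219]] 0.083 [ 3.1416e+00 -5.0000e-04  3.1970e-01] Fx 0.94 Fy 0.56 Fz -0.73 [ 0.02  0.   -0.01] 14.65
[0.41255612 0.14518549 0.08296271]
169 z slope [-0.01143701  0.08996525] y slope [-0.00114487  0.00121678]
dx -0.04400909683042898 dy 0.3405284895865907
```

View pics/eye5.png

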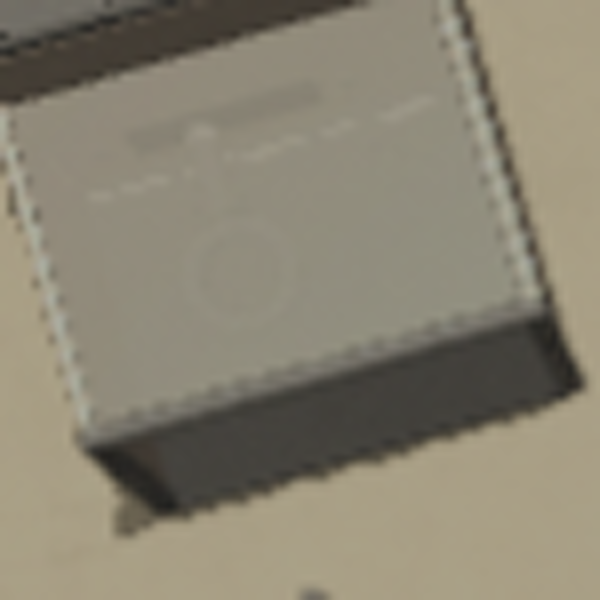

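The bolt stays parked at crop (240,272) with the rod out. The rod is still straight in the grip, so I'm taking it back to the rest.

>>> {"fn": "step_arm", "kwargs": {
  "plan": [
    {"dx": 0, "dy": 0, "dz": -0.2, "rx": 0, "ry": 0, "rz": 0, "claw": 1},
    {"dx": 0, "dy": 0, "dz": -0.3, "rx": 0, "ry": 0, "rz": 0, "claw": 1},
    {"dx": 0, "dy": 0, "dz": -0.1, "rx": 0, "ry": 0, "rz": 0, "claw": 1},
    {"dx": 0, "dy": 0, "dz": 0, "rx": 0, "ry": 0, "rz": 0, "claw": 1}
  ]
}}

```text
time_s: 15.1
ee_pos: [0.414, 0.1456, 0.1435]
eef_rot: [3.141, -0.003, 0.32]
force: [-0.5, -0.3, -1.6]
grip_width: 0.0157
grip_force: 55.0
```

>>> {"fn": "step_arm", "kwargs": {
  "plan": [
    {"dx": -0.02, "dy": 0.17, "dz": 0, "rx": 0, "ry": 0, "rz": 0, "claw": 1},
    {"dx": -0.05, "dy": 0.385, "dz": 0, "rx": 0, "ry": 0, "rz": 0, "claw": 1},
    {"dx": -0.05, "dy": 0.385, "dz": 0, "rx": 0, "ry": 0, "rz": 0, "claw": 1},
    {"dx": -0.05, "dy": 0.385, "dz": 0, "rx": 0, "ry": 0, "rz": 0, "claw": 1},
    {"dx": -0.05, "dy": 0.385, "dz": 0, "rx": 0, "ry": 0, "rz": 0, "claw": 1},
    {"dx": -0.05, "dy": 0.385, "dz": 0, "rx": 0, "ry": 0, "rz": 0, "claw": 1},
    {"dx": -0.05, "dy": 0.385, "dz": 0, "rx": 0, "ry": 0, "rz": 0, "claw": 1},
    {"dx": -0.05, "dy": 0.385, "dz": 0, "rx": 0, "ry": 0, "rz": 0, "claw": 1},
    {"dx": -0.05, "dy": 0.385, "dz": 0, "rx": 0, "ry": 0, "rz": 0, "claw": 1},
    {"dx": -0.02, "dy": 0.155, "dz": 0, "rx": 0, "ry": 0, "rz": 0, "claw": 1}
  ]
}}

```text
time_s: 16.1
ee_pos: [0.478, -0.1944, 0.1408]
eef_rot: [-3.141, 0.001, 0.318]
force: [-0.0, -0.1, -1.3]
grip_width: 0.0155
grip_force: 55.0
```

>>> {"fn": "step_arm", "kwargs": {
  "plan": [
    {"dx": 0, "dy": 0, "dz": 0, "rx": 0, "ry": 0, "rz": 0.05, "claw": 1},
    {"dx": 0, "dy": 0, "dz": 0, "rx": 0, "ry": 0, "rz": 0.05, "claw": 1},
    {"dx": 0, "dy": 0, "dz": 0, "rx": 0, "ry": 0, "rz": 0, "claw": 1},
    {"dx": 0, "dy": 0, "dz": 0, "rx": 0, "ry": 0, "rz": 0, "claw": 1}
  ]
}}

```text
time_s: 16.5
ee_pos: [0.478, -0.1914, 0.1419]
eef_rot: [-3.141, 0.001, 0.165]
force: [-1.0, 0.4, 0.3]
grip_width: 0.0157
grip_force: 55.0
```

```bash
python3 - <<'E'
from h import *
o=telemetry.get_obs();e=o['ee_pos'];a=o['eef_rot'][2];print(e,o['eef_rot'])
d=np.array([.4779,-.1919])-e[:2];print('dx',d@[np.cos(a),np.sin(a)],'dy',d@[np.sin(a),-np.cos(a)],'rz',(a-.163)/(np.pi/2),'dz',e[2]-.0634)
E
```

```text
[ 0.47795184 -0.1913781   0.1418562 ] [-3.14094175e+00  8.31900981e-04  1.65462200e-01]
dx -0.00013709352861718575 dy 0.0005062317761968554 rz 0.001567484927841247 dz 0.07845619929728977
```

>>> {"fn": "step_arm", "kwargs": {
  "plan": [
    {"dx": 0, "dy": 0.005, "dz": 0.15, "rx": 0, "ry": 0, "rz": 0.001, "claw": 1},
    {"dx": 0, "dy": 0, "dz": 0.2, "rx": 0, "ry": 0, "rz": 0, "claw": 1},
    {"dx": 0, "dy": 0, "dz": 0.15, "rx": 0, "ry": 0, "rz": 0, "claw": 1},
    {"dx": 0, "dy": 0, "dz": 0.08, "rx": 0, "ry": 0, "rz": 0, "claw": 1},
    {"dx": 0, "dy": 0, "dz": 0, "rx": 0, "ry": 0, "rz": 0, "claw": 1},
    {"dx": 0, "dy": 0, "dz": 0, "rx": 0, "ry": 0, "rz": 0, "claw": 1}
  ]
}}

```text
time_s: 17.1
ee_pos: [0.4784, -0.1923, 0.0851]
eef_rot: [3.141, -0.0, 0.162]
force: [0.1, 0.5, -0.5]
grip_width: 0.0155
grip_force: 55.0
```

>>> {"fn": "step_arm", "kwargs": {
  "plan": [
    {"dx": 0, "dy": 0, "dz": 0.06, "rx": 0, "ry": 0, "rz": 0, "claw": 1},
    {"dx": 0, "dy": 0, "dz": 0.06, "rx": 0, "ry": 0, "rz": 0, "claw": 1},
    {"dx": 0, "dy": 0, "dz": 0.05, "rx": 0, "ry": 0, "rz": 0, "claw": 1},
    {"dx": 0, "dy": 0, "dz": 0, "rx": 0, "ry": 0, "rz": 0, "claw": 1},
    {"dx": 0, "dy": 0, "dz": 0, "rx": 0, "ry": 0, "rz": 0, "claw": 1}
  ]
}}

```text
time_s: 17.6
ee_pos: [0.4781, -0.1923, 0.0676]
eef_rot: [-3.141, 0.0, 0.161]
force: [0.2, -0.3, -1.1]
grip_width: 0.0155
grip_force: 55.0
```

```bash
python3 st.py; python3 -c "
from h import *
o=telemetry.get_obs();print(o['ee_pos'],o['force'])"
```

```text
[[-0.2806 -0.319 ]] 0.0676 [-3.1415e+00  1.0000e-04  1.6120e-01] Fx 0.07 Fy -0.33 Fz -1.11 [-0.02 -0.05  0.02] 17.6
[ 0.47808219 -0.19230971  0.06759282] [ 0.16946139 -0.2909138  -1.10791316]
```

>>> {"fn": "step_arm", "kwargs": {
  "plan": [
    {"dx": 0, "dy": 0, "dz": 0.02, "rx": 0, "ry": 0, "rz": 0, "claw": 1},
    {"dx": 0, "dy": 0, "dz": 0.02, "rx": 0, "ry": 0, "rz": 0, "claw": 1},
    {"dx": 0, "dy": 0, "dz": 0, "rx": 0, "ry": 0, "rz": 0, "claw": 1},
    {"dx": 0, "dy": 0, "dz": 0, "rx": 0, "ry": 0, "rz": 0, "claw": 1}
  ]
}}

```text
time_s: 18.0
ee_pos: [0.4781, -0.1923, 0.0636]
eef_rot: [-3.142, 0.0, 0.161]
force: [0.4, 0.3, -0.6]
grip_width: 0.0155
grip_force: 55.0
```

>>> {"fn": "step_arm", "kwargs": {
  "plan": [
    {"dx": 0, "dy": 0, "dz": 0, "rx": 0, "ry": 0, "rz": 0, "claw": 1},
    {"dx": 0, "dy": 0, "dz": 0, "rx": 0, "ry": 0, "rz": 0, "claw": 0.78},
    {"dx": 0, "dy": 0, "dz": 0, "rx": 0, "ry": 0, "rz": 0, "claw": 0.7},
    {"dx": 0, "dy": 0, "dz": 0, "rx": 0, "ry": 0, "rz": 0, "claw": 0.5},
    {"dx": 0, "dy": 0, "dz": 0, "rx": 0, "ry": 0, "rz": 0, "claw": 0.3},
    {"dx": 0, "dy": 0, "dz": 0, "rx": 0, "ry": 0, "rz": 0, "claw": 0.3}
  ],
  "grip_force": 5
}}

```text
time_s: 18.6
ee_pos: [0.4781, -0.1923, 0.0637]
eef_rot: [3.142, -0.0, 0.161]
force: [0.4, -0.1, 0.0]
grip_width: 0.0487
grip_force: 0.0
```

>>> {"fn": "step_arm", "kwargs": {
  "plan": [
    {"dx": 0, "dy": 0, "dz": -0.2, "rx": 0, "ry": 0, "rz": 0, "claw": 0.3},
    {"dx": 0, "dy": 0, "dz": -0.4, "rx": 0, "ry": 0, "rz": 0, "claw": 0.3},
    {"dx": 0, "dy": 0, "dz": -0.4, "rx": 0, "ry": 0, "rz": 0, "claw": 0.3},
    {"dx": 0, "dy": 0, "dz": -0.4, "rx": 0, "ry": 0, "rz": 0, "claw": 0.3},
    {"dx": -0.3, "dy": 0.3, "dz": 0, "rx": 0, "ry": 0, "rz": 0, "claw": 0.3},
    {"dx": -0.3, "dy": 0.3, "dz": 0, "rx": 0, "ry": 0, "rz": 0, "claw": 0.3},
    {"dx": -0.3, "dy": 0.3, "dz": 0, "rx": 0, "ry": 0, "rz": 0, "claw": 0.3},
    {"dx": -0.3, "dy": 0.3, "dz": 0, "rx": 0, "ry": 0, "rz": 0, "claw": 0.3},
    {"dx": -0.3, "dy": 0.3, "dz": 0, "rx": 0, "ry": 0, "rz": 0, "claw": 0.3},
    {"dx": -0.3, "dy": 0.3, "dz": 0, "rx": 0, "ry": 0, "rz": 0, "claw": 0.3}
  ]
}}

```text
time_s: 19.6
ee_pos: [0.3281, -0.4001, 0.2038]
eef_rot: [3.141, -0.0, 0.161]
force: [0.4, 0.2, -0.0]
grip_width: 0.0656
grip_force: 0.0
```

```bash
python3 - <<'E'
from h import *
p=viewer.camera('top'); T=cloud(p)
P=T[155:280,335:386].reshape(-1,3);P=P[~np.isnan(P[:,0])]
s=P[(P[:,2]>.06)&(P[:,2]<.075)&(P[:,0]>.595)&(P[:,0]<.68)&(abs(P[:,1]+.17)<.015)]
g=P[(P[:,2]>.073)&(P[:,2]<.08)&(P[:,0]>.435)&(P[:,0]<.51)&(abs(P[:,1]+.192)<.012)]
print('shank',len(s),s.mean(0),s[:,0].max(),'grip',len(g),g.mean(0))
cv2.imwrite('pics/end.png',cv2.resize(cv2.cvtColor(p['img'][70:315,115:440],cv2.COLOR_RGB2BGR),None,fx=2.4,fy=2.4))
E
```

```text
shank 85 [ 0.62650813 -0.16743106  0.06817622] 0.6596470932687117 grip 198 [ 0.47309943 -0.19217242  0.07635921]
```

View pics/end.png

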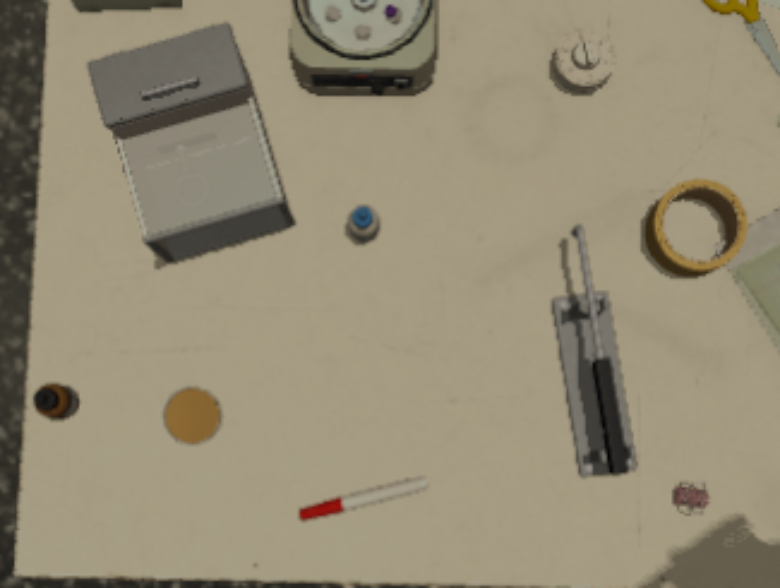

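The rod is back in its rest at (600,350), within 1 mm of where it started. The ring is parked left at (192,188), and the bystanders haven't moved.

```bash
python3 -c "
from station import hand_in; print(hand_in())"
```

```text
the job is handed in; nothing more can be done
None
```

The job is handed in: the last pictures show the bolt parked to the left in its pocket, the rod back in its rest within 1 mm of where it started, and the other things unmoved, after about 20 s of the 64 s allowed.

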